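# Reset the swivel of the bench code reader

## Task

The code reader on its swivel stand is off its mark. Slacken the clamp knob first, swing the reader arm until its index point stands at the 30 degree mark on the right-hand half of the scale (right as seen from the robot's side: the first long mark beyond the centre one), then tighten the knob again to about 0.55 N m: firm, neither just nipped nor cranked down. Go easy on the reader, leave everything else on the bench where it is, and let go at the end.

Things in the scene. Friction and masses are not known exactly. Their poses are not given: they have to be found in the camera images.
- stand: Swivel stand, screwed to the bench; place and yaw differ. Grey round foot (140 mm across), column, aluminium dial 236 mm across, top 110 mm above the bench. Origin: pivot axis, bench level; z up along the pivot axis; -x points from the pivot to the scale's centre mark, roughly towards the robot. The rim carries marks to 60 deg each side: long ones every 30 deg, shorter ones every 10 and 5 deg.
- mark30 (a point): Inner end of the wanted mark: the long mark 30 deg from the centre mark on the stand's -y side (right-hand half of the scale seen from the robot), 98.5 mm from the pivot axis, on the dial's top, 110 mm above the bench.
- index (a point): Tip of the arm's index point, 98 mm from the pivot axis, about 5 mm above the dial; it points outward at the scale. It turns with the arm.
- swing_arm (a joint): Angle of the swing arm about the pivot (rad), counter-clockwise from above positive; 0 = index at the centre mark, +0.524 = index at the wanted mark; travel -1.12 to 1.12. Dark steel bar 26 mm wide, 9 mm thick, top 130 mm above the bench; index and knob on the robot's side of the pivot, reader on the far side. Clamp slack: drag about 0.12 N m, stays where left. Clamp on: held by friction.
- knob: Clamp knob on the arm: black eight-lobed head, axis vertical, 64 mm from the pivot axis towards the index; goes round with the arm. 45 mm across lobes, 42 mm across jaws on two neighbouring lobes each side, 22 mm tall. Lobes every 45 deg, one on its own x axis. Origin: its axis, head's underside (about 146 mm above bench); z up. Clockwise from above tightens and lowers it 3.5 mm per rad.
- knob_grip (a point): Point on the knob's axis at half the height of its head, 157.5 mm above the bench; turns with the arm, not with the knob. Clear space: the arm's top is 16 mm below the head; the pivot boss, 64 mm away, is no higher than the head's underside; the reader (top about 192 mm above the bench) begins about 110 mm away.
- collar (a point): Point on the knob's axis where its foot bears on the ring, 114 mm above the bench. Past contact the clamp force grows about 130 N per rad of knob turn. Torque of the creeping knob when tightening: 0.1 N m drag + 0.0075 N m per N of clamp force (0.0067 to 0.01), so 0.55 N m gives 45 to 67 N. Self-locking: stays where left; at rest it may hold any lesser torque. 2.4 rad free to slacken.
- ring: Steel clamp ring on the dial, 156 mm across, 4 mm thick, on which the knob's foot bears. Origin on the pivot axis at its underside, 110 mm above the bench. The knob turn at which the foot meets it differs by run and cannot be told from poses: the start is anywhere from just nipped (0.05 rad past contact) to far too hard (0.95 rad), and takes 0.1 to 0.6 N m to slacken.
- reader: Code reader at the far end of the arm: dark box 72 x 54 x 44 mm, nose tilted 26 deg down away from the pivot, held in a steel yoke. Origin: its centre, 90 mm from the pivot axis, 157 mm above the bench; x forward out of its window, y across, z up its housing. Delicate: pushes on it must stay below 20 N.
- charger: Bystander: black power brick 52 x 115 x 30 mm. Origin centre of its underside.
- label_roll: Bystander: roll of paper labels, 72 mm across, 40 mm tall, standing on its end. Origin centre of its underside.
- usb_stick: Bystander: black memory stick 54 x 18 x 9 mm. Origin on its underside.
- mouse: Bystander: black mouse 105 x 60 x 30 mm. Origin centre of its underside.
- gun_scanner: Bystander: black hand-held scanner lying on the bench, about 100 x 160 x 55 mm. Origin under its head.
- air_duster: Bystander: white spray can, 64 mm across, 190 mm tall, standing. Origin centre of its underside.
- screwdriver: Bystander: screwdriver lying on the bench, 170 mm long. Origin on its underside.

How it is judged:
By the outcome, as a careful person would: the job done as asked, in the order asked, and still so for the second after the job is handed in, with the robot touching nothing.
It also fails if it takes over 72 s, if anything falls off the work surface, if the arm or the gripper's body presses on something with over 40 N, if the wrist force passes 120 N, or if a joint passes its speed limit or range.

## Robot

A 6-joint arm with a two-finger parallel gripper is mounted at the origin on the work surface. World frame = base frame: x ahead of the robot, y to its left, z up, the work surface at z = 0. Lengths are in mm, angles in rad, forces in N, time in s.
With the tool pointing down it reaches from about 325 to 775 mm from the base axis. Payload 5.5 kg.
Tool frame: the origin (TCP) lies midway between the tips of the shut fingers; the grasp point (between the pads) lies 19 mm behind it (grasp_offset is the distance from the TCP to the grasp point, in mm); z points along the fingers, y is the direction in which the jaws open and shut (so a half turn about z gives the same grasp; the last joint's range is limited). The gripper opens to 85 mm and grips with 20 to 120 N. Pads are 22 mm wide; open, the fingers measure 114 mm over their backs; the gripper's body (76 mm by 85 mm) begins 54 mm behind the grasp point. The pads swing forward as they close: fully open they stand 13 mm farther back than shut.
Start: joints at [-1.391, 0.091, 1.231, -0, 1.82, -0.057], TCP at [140.754, -583.271, 231.275] pointing down, gripper open.
Joint ranges: [-2.87, 2.87], [-0.86, 2.18], [0.17, 2.46], [-1.51, 4.65], [0.06, 2.69], [-2.65, 2.65]. Speed limits (rad/s): [2.57, 2.57, 3.01, 3.14, 3.14, 3.14].

## Interface

Orientations are given as a 3x3 rotation matrix whose columns are the frame's x, y, z axes.
In Python, from workcell import read_state, snapshot, camera_info, finish_job, grasp_offset gives the robot as it stands.
- The arm moves only by the tool drive_tool, never from a script. Its argument "deltas" is one flat list of numbers, 7 for each row, row after row: the turn, a rotation vector about the tool's x, y, z in degrees, then the shift along the tool's x, y, z in cm, then the opening, from 0 (shut) to 1 (fully open). A call has 1 to 12 rows; each row shifts and turns the commanded pose from where the row before left it, along the tool's axes as they then stand; what a row does not reach is not made up. A row lasts 1/12 s, in which the tool goes at most 41.7 mm and 7.16 degrees, less where a joint would pass 70% of its speed; a pose out of reach is approached as far as the arm can. A call is refused whole if a number of a shift passes 4.17 or a number of a turn 7.16, either way. A call with a gripper value outside its range is refused whole. The fingers move at their own pace and stop on an object; "force" is the grip in N (left out, the last holds). Time passes only in rows, so rows that do not move let the fingers close. It gives the time, the measured TCP pose, the force and the opening at its end, in the units of the state.
- read_state(): the state, without advancing time (a new reading comes with each control period).
- snapshot(name): name is "scene" or "side" or "wrist"; returns the picture (480x640x3 uint8, red, green, blue); there is no depth.
- camera_info(name): a dict with "fovy" (degrees; the focal length in pixels is half the picture's height over the tangent of half this angle, whatever the lens; pixels are square), "cx", "cy" (the principal point, pixels), "k1" (the pictures are not rectified: a ray, as slopes to the right and down, at radius r is drawn at 1 + k1 r^2 times it, then the intrinsics apply), "rvec" (rotation vector, rad) and "tvec" (3), from world to camera coordinates, as OpenCV has them. Camera axes: x right, y down, z forward; pixel columns grow to the right and rows downward; lengths in mm; the calibration is good to about 2 mm. A picture is of the moment at which its call begins: read the wrist's pose just before it. camera_info takes no time and is no camera call; for the wrist camera it gives the pose at the moment of the call.
- finish_job(): hands the job in, once; it reports no verdict.
The state is a dict: "time": time; "joint_pos": joint angles; "dq": joint speeds; "joint_efforts": joint torques, N m; "tool_pos": TCP position; "tcp_rot": TCP orientation; "force": force on the tool from outside, world axes, zero at the start; "torque": the same for the moment, N m; "finger_gap": opening from 0.0 (shut) to 1.0 (fully open).
Only numpy, scipy, OpenCV 4.12 (cv2) and the standard library are available. Lean on these libraries where they do the work, as an engineer would, in place of code of your own. Each camera call takes 0.05 s, during which the arm holds its last target.

## Working session

There is one attempt and no reset: what is moved stays moved. The work goes in short steps, Python scripts to look and compute and a tool call to move; the robot and the scene stay as the last step left them, time stands still between calls to the robot, and variables do not carry over. Pictures are saved under pics/ and viewed, and the job is handed in when it is done.

Besides the shell and the picture viewer there is one more tool, called after "Call:" as a command line: name --argument value ..., lists and objects as JSON in quotes. drive_tool: Moves the arm, as the interface text tells. Its arguments: {"type":"object","properties":{"deltas":{"type":"array","items":{"type":"number"}},"force":{"type":"number"}},"required":["deltas"]}

```bash
ls; mkdir -p pics
python3 - <<'E'
from workcell import *
import cv2
s=read_state();print({k:s[k] for k in ('time','tool_pos','tcp_rot','force','torque','finger_gap')},grasp_offset)
for n in('scene','side','wrist'):
    print(n,camera_info(n)); cv2.imwrite(f'pics/{n}0.png',snapshot(n)[:,:,::-1])
E
```

```text
pics
{'time': 0.0, 'tool_pos': array([ 140.71893079, -582.98021581,  230.14038996]), 'tcp_rot': array([[ 9.72089193e-01,  2.34611369e-01, -3.27530237e-04],
       [ 2.34611557e-01, -9.72087260e-01,  1.94345753e-03],
       [ 1.37569260e-04, -1.96605644e-03, -9.99998058e-01]]), 'force': array([ 0.07566473, -0.224012  , -0.89684101]), 'torque': array([-0.05083864, -0.02958832,  0.01744198]), 'finger_gap': 1.0006418665520225} 18.700000000000003
scene {'fovy': 56.06429780679794, 'cx': 320.58371049262774, 'cy': 237.52063831029432, 'k1': -0.03336808390197385, 'rvec': array([ 0.90036292,  2.58255578, -0.97900362]), 'tvec': array([ 340.46628622, -167.68528278, 1537.2464828 ])}
side {'fovy': 48.043063350322434, 'cx': 316.1570277271789, 'cy': 238.11248582551733, 'k1': 0.04786436657942224, 'rvec': array([ 2.35756558, -0.40660977,  0.14485017]), 'tvec': array([-452.5650849 ,  232.4968964 , 1413.20500898])}
wrist {'fovy': 69.76473376619268, 'cx': 320.4446873370703, 'cy': 246.45880209751942, 'k1': 0.0074297780557847125, 'rvec': array([-2.26978644,  1.78617663,  0.27851167]), 'tvec': array([-599.45714074,  -38.49017779,  379.35776369])}
```

View pics/scene0.png

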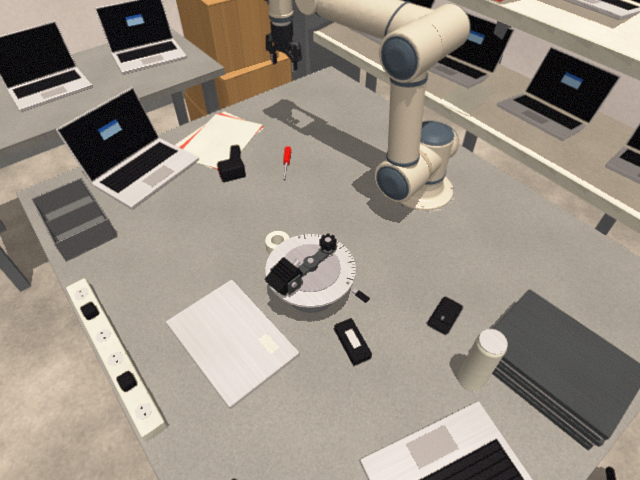

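View pics/side0.png

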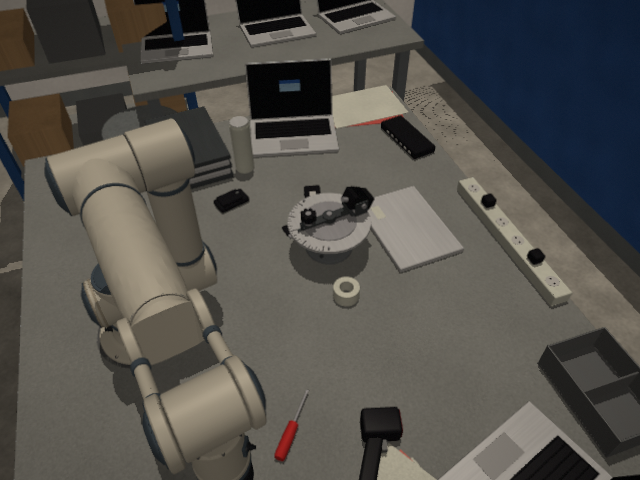

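View pics/wrist0.png

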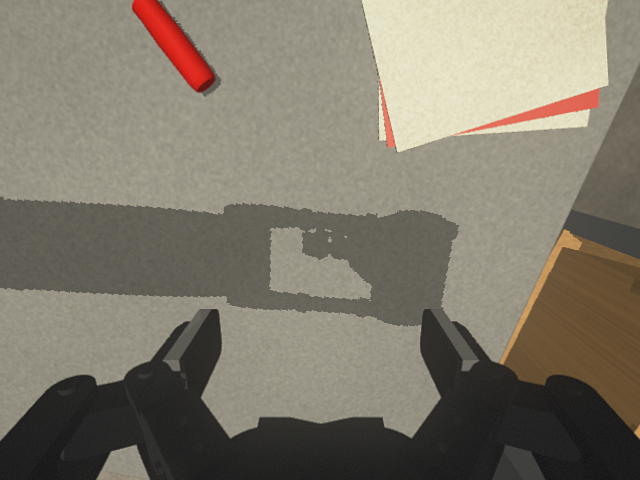

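The scene view shows the dial centred near px (311,268), with the knob at about (328,242). The side view has the dial near (330,218), with the knob at about (308,214). Next I'll enlarge both.

```bash
cat > h.py <<'E'
import numpy as np, cv2
from workcell import *
def cam(n,ci=None):
    c=ci or camera_info(n); f=240/np.tan(np.radians(c['fovy']/2))
    R=cv2.Rodrigues(np.array(c['rvec']))[0]; return c,f,R,np.array(c['tvec'])
def proj(n,P,ci=None):
    c,f,R,t=cam(n,ci); q=np.atleast_2d(P)@R.T+t; u=q[:,:2]/q[:,2:]; r2=(u**2).sum(1,keepdims=True)
    return u*(1+c['k1']*r2)*f+[c['cx'],c['cy']]
def onz(n,px,z,ci=None):
    c,f,R,t=cam(n,ci); d=(np.atleast_2d(px)-[c['cx'],c['cy']])/f; u=d.copy()
    for _ in range(20): u=d/(1+c['k1']*(u**2).sum(1,keepdims=True))
    v=np.c_[u,np.ones(len(u))]@R; o=-R.T@t
    return o+v*((z-o[2])/v[:,2])[:,None]
def crop(img,x0,y0,x1,y1,k,name):
    cv2.imwrite('pics/'+name,cv2.resize(img[y0:y1,x0:x1],None,fx=k,fy=k,interpolation=cv2.INTER_CUBIC))
E
python3 - <<'E'
from h import *
a=cv2.imread('pics/scene0.png');crop(a,250,220,370,320,6,'s0c.png')
a=cv2.imread('pics/side0.png');crop(a,275,170,395,270,6,'d0c.png')
E
```

```text
(no output)
```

View pics/s0c.png

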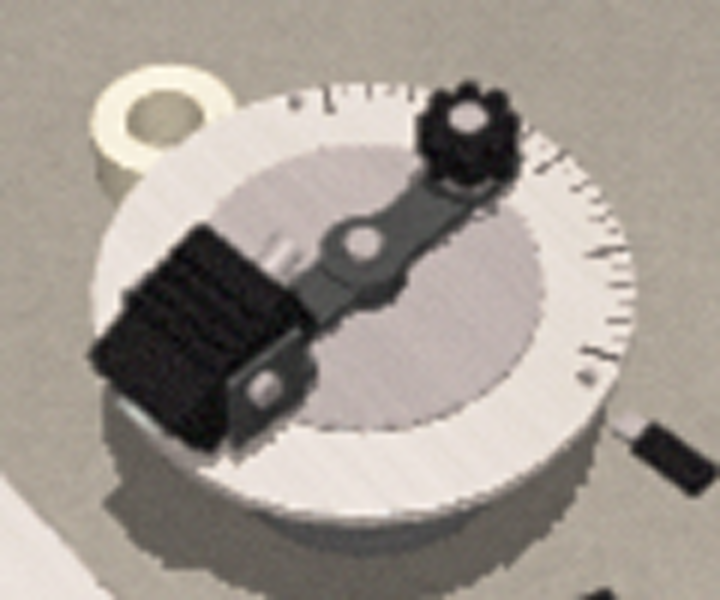

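View pics/d0c.png

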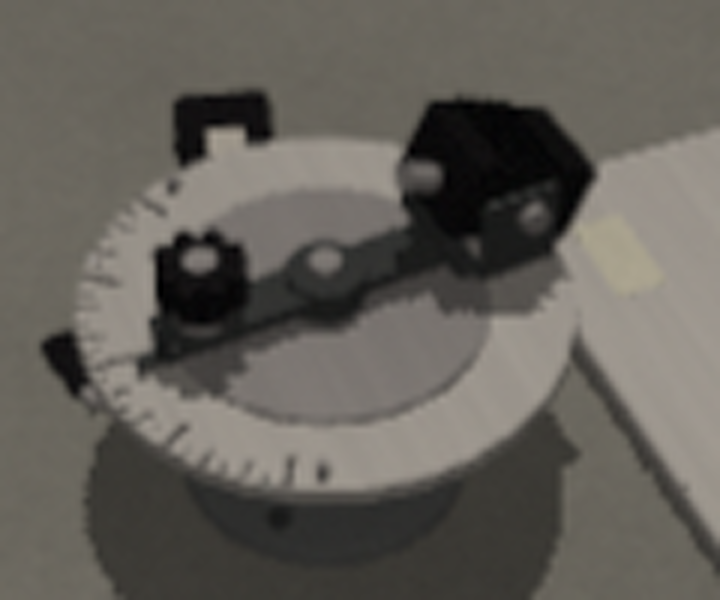

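Run:
```python
from h import *
S=lambda p:np.array(p,float)/6+[250,220]-0.4
D=lambda p:np.array(p,float)/6+[275,170]-0.4
ms=onz('scene',S([(328,98),(555,158),(612,252),(600,352),(360,238),(467,118)]),110)
md=onz('side',D([(290,470),(178,438),(125,360),(100,262),(160,205)]),110)
# circle centre from dial edge
from scipy.optimize import least_squares
for n,p,f in(('scene',[(95,300),(370,83),(637,290),(150,170),(570,160)],S),('side',[(77,310),(330,138),(578,310),(130,425),(180,180)],D)):
    q=onz(n,f(p),110)[:,:2]
    r=least_squares(lambda c:np.hypot(*(q-c).T)-118,q.mean(0));print(n,r.x,r.fun.round(1))
print(ms.round(0),md.round(0))
print('knobtop',onz('scene',S([(467,118)]),168.5),onz('side',D([(201,260)]),168.5))
print('pivotboss',onz('scene',S([(363,240)]),146),onz('side',D([(326,260)]),146))
```

```text
scene [552.61097766 105.13564827] [-1.3  0.9 -0.2 -0.1 -1.5]
side [555.04629611  97.74523759] [ 0.7  1.9 -1.6 -0.5 -2.8]
[[499.   8. 110.]
 [441. 100. 110.]
 [456. 157. 110.]
 [496. 195. 110.]
 [538.  82. 110.]
 [457.  57. 110.]] [[503.   8. 110.]
 [462.  44. 110.]
 [455.  99. 110.]
 [463. 165. 110.]
 [503. 193. 110.]]
knobtop [[489.71386144  96.41948742 168.5       ]] [[490.89334824  92.30094255 168.5       ]]
pivotboss [[554.71703743 107.27252745 146.        ]] [[551.9923339   94.74759967 146.        ]]
```

Run:
```python
from h import *
s=read_state();c,f,R,t=cam('wrist');o=-R.T@t
T=np.array(s['tcp_rot']);print('cam in tool',T.T@(o-s['tool_pos']),'\n',T.T@R.T)
def w(target,th): 
    d=np.array(target)-s['tool_pos'];return T.T@d
print(w([440,95,330],0),T)
```

```text
cam in tool [ 7.81855555e+01  9.74462378e-02 -1.41916214e+02] 
 [[ 3.05598838e-04 -9.53184815e-01 -3.02388187e-01]
 [ 9.99999953e-01  2.88141015e-04  1.02342566e-04]
 [-1.04209407e-05 -3.02388205e-01  9.53184858e-01]]
[ 450.00946523 -589.07293423  -98.66907701] [[ 9.72100670e-01  2.34563841e-01 -3.02179193e-04]
 [ 2.34564029e-01 -9.72099527e-01  1.49213888e-03]
 [ 5.62535767e-05 -1.52138957e-03 -9.99998841e-01]]
```

Call:
drive_tool --deltas '[0,0,6.8,0,0,-0.5,1,0,0,6.7,0,0,-1,1,0,0,0,1.78,-3.57,-0.15,1,0,0,0,1.78,-3.57,-0.15,1,0,0,0,1.78,-3.57,-0.15,1,0,0,0,1.78,-3.57,-0.15,1,0,0,0,1.78,-3.57,-0.15,1,0,0,0,1.78,-3.57,-0.15,1,0,0,0,1.78,-3.57,-0.15,1,0,0,0,1.78,-3.57,-0.15,1,0,0,0,1.78,-3.57,-0.15,1,0,0,0,1.78,-3.57,-0.15,1]' --force 50

```text
time: 1.15
tool_pos: [318.5, -224.2, 261.2]
tcp_rot: [[1.0, 0.001, 0.0], [0.001, -1.0, -0.0], [0.0, 0.0, -1.0]]
force: [1.8, -0.9, 0.2]
finger_gap: 1.0
```

Call:
drive_tool --deltas '[0,0,0,1.78,-3.57,-0.15,1,0,0,0,1.78,-3.57,-0.15,1,0,0,0,1.78,-3.57,-0.15,1,0,0,0,1.78,-3.57,-0.15,1,0,0,0,1.78,-3.57,-0.15,1,0,0,0,1.78,-3.57,-0.15,1,0,0,0,1.78,-3.57,-0.15,1,0,0,0,1.78,-3.57,-0.15,1,0,0,0,1.78,-3.57,0,1,0,0,0,0,0,0,1,0,0,0,0,0,0,1]'

```text
time: 2.07
tool_pos: [478.2, 97.2, 272.0]
tcp_rot: [[1.0, 0.005, -0.003], [0.005, -1.0, -0.0], [-0.003, 0.0, -1.0]]
force: [-0.3, -0.5, 0.4]
finger_gap: 1.0
```

Run:
```python
from h import *
import pickle
s=read_state();print(s['time'],s['tool_pos'],s['tcp_rot'].round(3),s['joint_pos'].round(2))
ci=camera_info('wrist');im=snapshot('wrist')[:,:,::-1];cv2.imwrite('pics/w1.png',im);pickle.dump(ci,open('w1.pkl','wb'))
```

```text
2.0667 [478.24238077  97.178776   271.9934066 ] [[ 1.     0.005 -0.003]
 [ 0.005 -1.    -0.   ]
 [-0.003  0.    -1.   ]] [ 0.13 -0.19  1.43 -0.    1.9   1.7 ]
```

View pics/w1.png

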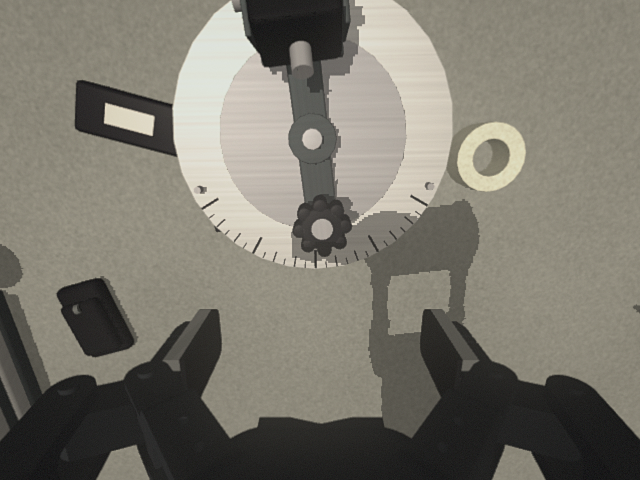

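The wrist view shows the whole scale: long marks near (208,204), (258,244), (316,258), (374,242) and (418,200), and the knob at about (322,228). I'll enlarge it for measurement.

Run:
```python
from h import *
a=cv2.imread('pics/w1.png');crop(a,285,185,365,275,6.5,'w1k.png');crop(a,190,110,450,280,3,'w1d.png')
```

```text
(no output)
```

View pics/w1k.png

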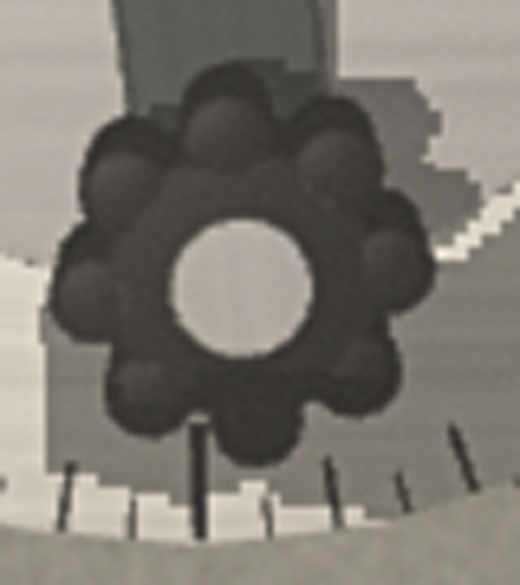

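View pics/w1d.png

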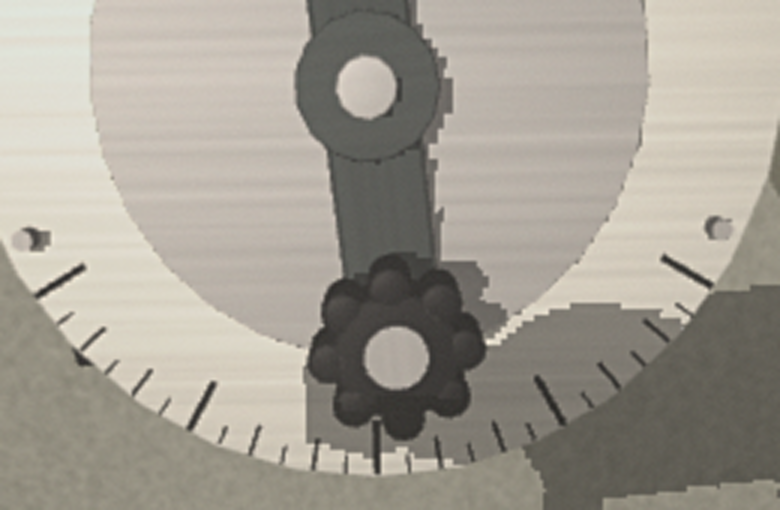

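Run:
```python
from h import *
import pickle
from scipy.optimize import least_squares
ci=pickle.load(open('w1.pkl','rb'))
W=lambda p:np.array(p,float)/3+[190,110]-0.33
K=lambda p:np.array(p,float)/6.5+[285,185]-0.42
# inner,outer ends, -60,-30,0,30,60
inn=onz('wrist',W([(84,266),(213,382),(377,420),(537,377),(662,257)]),110,ci)[:,:2]
out=onz('wrist',W([(37,295),(189,429),(377,473),(563,424),(711,287)]),110,ci)[:,:2]
A=np.radians([-60,-30,0,30,60])
def f(p):
    u=lambda r:np.c_[p[0]-r*np.cos(A+p[2]),p[1]-r*np.sin(A+p[2])]
    return np.r_[(inn-u(98.5)).ravel(),(out-u(p[3])).ravel()]
r=least_squares(f,[553,102,0,115]);print(r.x,np.degrees(r.x[2]),r.fun.round(1))
px,py,y,_=r.x
kt=onz('wrist',K([(242,288)]),168.5,ci)[0]; pb=onz('wrist',W([(367,87)]),146,ci)[0]
print('knob',kt,'boss',pb,'dist',np.hypot(kt[0]-px,kt[1]-py),np.hypot(*(kt-pb)[:2]))
d=kt[:2]-[px,py];print('arm ang rel',np.degrees(np.arctan2(-d[1],-d[0])-y))
d=(kt-pb)[:2];print('arm ang rel boss',np.degrees(np.arctan2(-d[1],-d[0])-y))
L=onz('wrist',K([(228,130),(335,160),(395,260),(360,372),(255,425),(150,390),(92,290),(125,180)]),168,ci)[:,:2]-kt[:2]
a=np.degrees(np.arctan2(L[:,1],L[:,0]));print(a.round(1),(a%45).round(1),np.hypot(*L.T).round(1))
m=np.array([px,py])-98.5*np.array([np.cos(y+np.pi/6),np.sin(y+np.pi/6)]);print('mark30',m)
```

```text
[5.54745275e+02 1.03979064e+02 1.90537203e-02 1.15949929e+02] 1.0916977551867977 [-0.1  0.  -0.2  0.4  0.1 -0.3  0.1 -0.2  0.2  0.1  0.2 -0.2 -0.1  0.1
 -0.   0.  -0.1  0.  -0.2  0.1]
knob [491.84244851  96.26958353 168.5       ] boss [554.96429406 103.8525452  146.        ] dist 63.37350968387918 63.575692628853346
arm ang rel 5.895725239884545
arm ang rel boss 5.758538492337675
[   5.3  -35.   -79.4 -126.4 -174.4  139.5   91.5   47. ] [ 5.3 10.  10.6  8.6  5.6  4.5  1.5  2. ] [18.  17.9 17.6 16.9 16.6 16.2 17.  18. ]
mark30 [470.39559616  53.11275289]
```

Call:
drive_tool --deltas '[0,0,0,1.36,0.09,1,1,0,0,5.6,0,0,2,1,0,0,5.6,0,0,2,1,0,0,5.6,0,0,2,1,0,0,0,0,0,2,1,0,0,0,0,0,0,1,0,0,0,0,0,0,1]'

```text
time: 2.7
tool_pos: [491.0, 93.2, 182.9]
tcp_rot: [[0.957, -0.289, -0.002], [-0.289, -0.957, -0.0], [-0.001, 0.001, -1.0]]
force: [-0.0, 0.1, -0.0]
finger_gap: 0.998
```

Run:
```python
from h import *
s=read_state();print(s['time'],s['tool_pos'],np.degrees(np.arctan2(s['tcp_rot'][1,0],s['tcp_rot'][0,0])),s['force'],s['torque'])
cv2.imwrite('pics/w2.png',snapshot('wrist')[:,:,::-1])
```

```text
2.7 [490.98435407  93.19981585 182.90572677] -16.811932593562943 [-0.04478968  0.06115923 -0.0308778 ] [-0.00640306 -0.02860211  0.02799943]
```

View pics/w2.png

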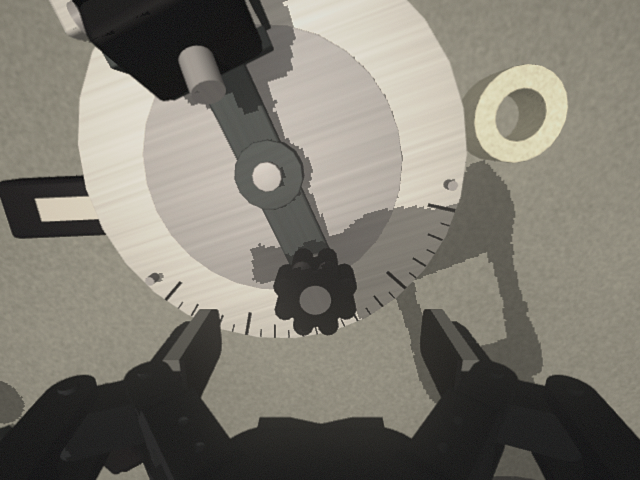

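The knob's lobes sit symmetrically between the jaws, two on each side, with the knob centre at (315,299) about 3 mm off in tool -y. I'll correct that and descend.

Call:
drive_tool --deltas '[0,0,0,0,-0.32,1.2,1,0,0,0,0,0,1.5,1,0,0,0,0,0,1.2,1,0,0,0,0,0,0.7,1,0,0,0,0,0,0,1,0,0,0,0,0,0,1]'

```text
time: 3.25
tool_pos: [492.6, 97.6, 137.2]
tcp_rot: [[0.958, -0.288, -0.0], [-0.288, -0.958, -0.0], [-0.0, 0.0, -1.0]]
force: [0.6, 0.3, 0.4]
finger_gap: 1.001
```

Run:
```python
from h import *
s=read_state();print(s['time'],s['tool_pos'],np.degrees(np.arctan2(s['tcp_rot'][1,0],s['tcp_rot'][0,0])),s['force'],s['torque'])
cv2.imwrite('pics/d3.png',0+snapshot('side')[:,:,::-1])
a=snapshot('wrist')[:,:,::-1];cv2.imwrite('pics/w3.png',a)
a=cv2.imread('pics/d3.png');crop(a,240,130,380,260,5,'d3c.png')
```

```text
3.25 [492.57178846  97.61782835 137.19024121] -16.729822670663253 [0.58839843 0.27504128 0.35028473] [ 0.0270701  -0.03255638 -0.03298968]
```

View pics/w3.png

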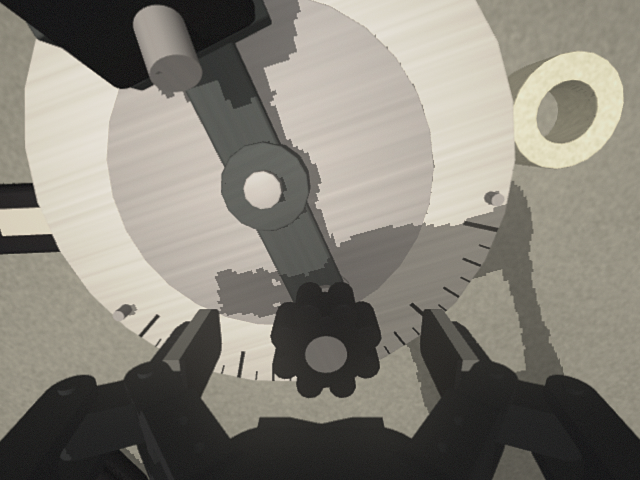

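View pics/d3c.png

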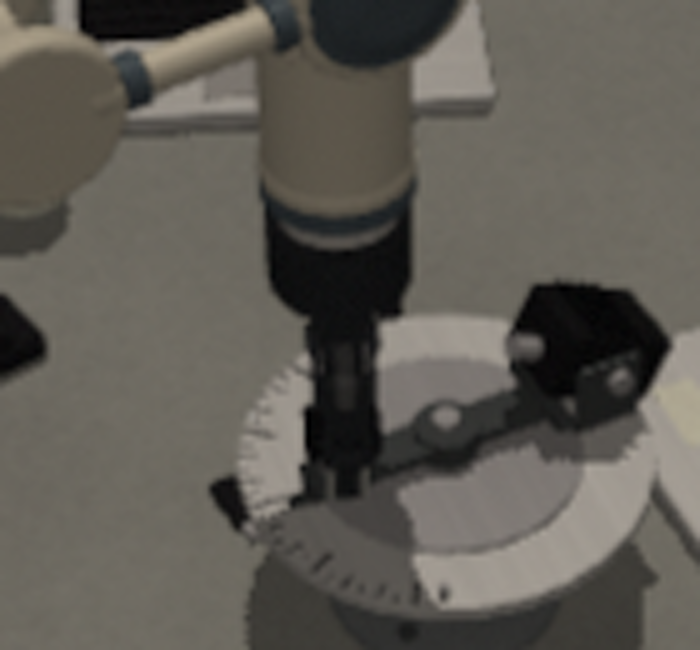

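Knob centre is at px 326 against a jaw middle of 320, so I'll shift 1.5 mm in tool +y and close.

Call:
drive_tool --deltas '[0,0,0,-0.04,0.15,0,1,0,0,0,0,0,0,0.4,0,0,0,0,0,0,0.4,0,0,0,0,0,0,0.3,0,0,0,0,0,0,0.2,0,0,0,0,0,0,0.2,0,0,0,0,0,0,0.2]' --force 50

```text
time: 3.93
tool_pos: [491.9, 96.0, 137.8]
tcp_rot: [[0.958, -0.288, 0.0], [-0.288, -0.958, -0.0], [0.0, 0.0, -1.0]]
force: [-1.9, -1.9, 3.1]
finger_gap: 0.483
```

```bash
cat > st.py <<'E'
from h import *
s=read_state();print(s['time'],s['tool_pos'].round(1),'th',np.degrees(np.arctan2(s['tcp_rot'][1,0],s['tcp_rot'][0,0])).round(2),'F',s['force'].round(1),'M',s['torque'].round(3),'gap',s['finger_gap'],'tau',s['joint_efforts'].round(2),'q6',s['joint_pos'][5])
E
python3 st.py
```

```text
3.9333 [491.9  96.  137.8] th -16.74 F [-1.9 -1.9  3.1] M [-0.29   0.287  0.087] gap 0.4831178134125623 tau [  0.71 -32.32 -40.6    0.55  -0.69   0.06] q6 1.98817200123811
```

Call:
drive_tool --deltas '[0,0,-3,0,0,-0.018,0.2,0,0,-4,0,0,-0.025,0.2,0,0,-4,0,0,-0.025,0.2,0,0,-4,0,0,-0.025,0.2]'

```text
time: 4.27
tool_pos: [491.9, 96.3, 138.0]
tcp_rot: [[1.0, -0.027, -0.0], [-0.027, -1.0, 0.0], [-0.0, -0.0, -1.0]]
force: [0.5, -0.7, 0.9]
finger_gap: 0.483
```

```bash
python3 st.py
```

```text
4.2667 [491.9  96.3 138. ] th -1.55 F [ 0.5 -0.7  0.9] M [ 0.011  0.066 -0.112] gap 0.4830407621141542 tau [ 1.700e-01 -3.417e+01 -4.194e+01  3.000e-02 -3.000e-02  1.000e+00] q6 1.7232734965096765
```

Call:
drive_tool --deltas '[0,0,-5,0,0,-0.03,0.2,0,0,-5,0,0,-0.03,0.2,0,0,-5,0,0,-0.03,0.2,0,0,-5,0,0,-0.03,0.2]'

```text
time: 4.6
tool_pos: [491.9, 96.5, 139.2]
tcp_rot: [[0.948, 0.317, -0.0], [0.317, -0.948, 0.0], [0.0, -0.001, -1.0]]
force: [0.3, 0.4, 1.0]
finger_gap: 0.479
```

```bash
python3 st.py
```

```text
4.6 [491.9  96.5 139.2] th 18.51 F [0.3 0.4 1. ] M [-0.018  0.057 -0.083] gap 0.47860790854711965 tau [ 6.000e-02 -3.381e+01 -4.165e+01 -3.000e-02 -1.400e-01  1.270e+00] q6 1.3732752457608879
```

Call:
drive_tool --deltas '[0,0,-5,0,0,-0.03,0.2,0,0,-5,0,0,-0.03,0.2,0,0,-5,0,0,-0.03,0.2,0,0,-5,0,0,-0.03,0.2,0,0,-5,0,0,-0.03,0.2,0,0,0,0,0,0,0.2]'

```text
time: 5.1
tool_pos: [491.6, 96.5, 140.7]
tcp_rot: [[0.726, 0.688, -0.001], [0.688, -0.726, 0.0], [-0.0, -0.001, -1.0]]
force: [-0.9, 0.4, 1.0]
finger_gap: 0.485
```

```bash
python3 st.py;  python3 - <<'E'
from h import *
cv2.imwrite('pics/w4.png',snapshot('wrist')[:,:,::-1])
E
```

```text
5.1 [491.6  96.5 140.7] th 43.45 F [-0.9  0.4  1. ] M [0.007 0.267 0.088] gap 0.4850454099911639 tau [-1.600e-01 -3.369e+01 -4.195e+01 -3.000e-02 -4.800e-01 -1.110e+00] q6 0.9380317847363433
```

View pics/w4.png

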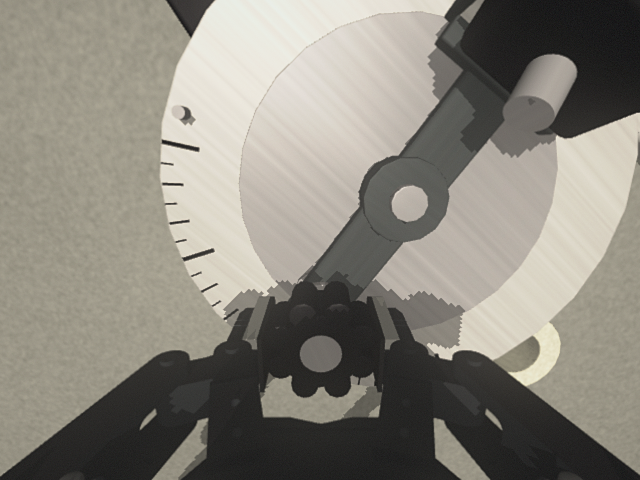

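Call:
drive_tool --deltas '[0,0,-3,-0.193,0.275,0,0.2,0,0,-3,-0.193,0.275,0,0.2,0,0,-3,-0.193,0.275,0,0.2,0,0,0,0,0,0,0.2]'

```text
time: 5.48
tool_pos: [493.7, 86.3, 140.7]
tcp_rot: [[0.613, 0.79, -0.0], [0.79, -0.613, 0.0], [-0.0, -0.0, -1.0]]
force: [-1.1, -0.9, -0.2]
finger_gap: 0.483
```

```bash
cat >> st.py <<'E'
d=s['tool_pos'][:2]-[554.75,103.98];print('arm rel',np.degrees(np.arctan2(-d[1],-d[0]))-1.09,'r',np.hypot(*d))
al=np.arctan2(-d[1],-d[0]); 
for n,R in(('need',63.5),):
    tgt=np.array([554.75,103.98])-R*np.array([np.cos(np.radians(31.09)),np.sin(np.radians(31.09))])
    dd=np.r_[tgt-s['tool_pos'][:2],0];print('to go tool',(s['tcp_rot'].T@dd).round(2),'deg',31.09-np.degrees(al))
E
python3 st.py
```

```text
5.4833 [493.7  86.3 140.7] th 52.22 F [-1.1 -0.9 -0.2] M [-0.044  0.19   0.123] gap 0.4825691561740584 tau [ -0.12 -33.96 -42.06   0.07  -0.33  -0.73] q6 0.7644660513035286
arm rel 15.054902121059683 r 63.51604007022117
to go tool [-7.890e+00  1.451e+01 -1.000e-02] deg 14.945097878940317
```

Call:
drive_tool --deltas '[0,0,-3,-0.193,0.275,0,0.2,0,0,-3,-0.193,0.275,0,0.2,0,0,-3,-0.193,0.275,0,0.2,0,0,-3,-0.193,0.275,0,0.2,0,0,-3,-0.193,0.275,0,0.2,0,0,0,0,0,0,0.2,0,0,0,0,0,0,0.2]'

```text
time: 6.07
tool_pos: [500.6, 71.0, 140.7]
tcp_rot: [[0.39, 0.921, 0.0], [0.921, -0.39, -0.0], [-0.0, 0.0, -1.0]]
force: [0.4, 0.1, -0.4]
finger_gap: 0.477
```

```bash
python3 st.py
python3 - <<'E'
from h import *
import pickle
ci=camera_info('wrist');cv2.imwrite('pics/w5.png',snapshot('wrist')[:,:,::-1]);pickle.dump(ci,open('w5.pkl','wb'))
cv2.imwrite('pics/s5.png',snapshot('scene')[:,:,::-1]);cv2.imwrite('pics/d5.png',snapshot('side')[:,:,::-1])
crop(cv2.imread('pics/s5.png'),290,210,370,290,7,'s5c.png');crop(cv2.imread('pics/d5.png'),270,180,350,260,7,'d5c.png')
E
```

```text
6.0667 [500.6  71.  140.7] th 67.04 F [ 0.4  0.1 -0.4] M [ 0.004 -0.152  0.11 ] gap 0.4771761087284119 tau [-1.100e-01 -3.497e+01 -4.206e+01  2.000e-02  2.100e-01 -8.000e-02] q6 0.47445736107480735
arm rel 30.26933465348637 r 63.40361247899181
to go tool [ 0.1 -0.3 -0. ] deg -0.2693346534863714
```

View pics/w5.png

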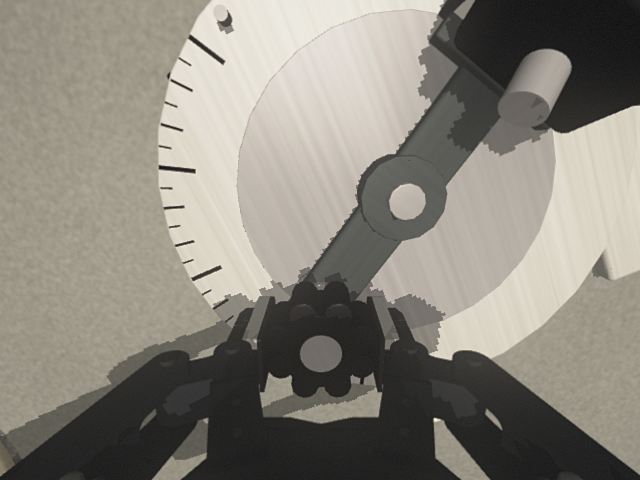

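View pics/d5c.png

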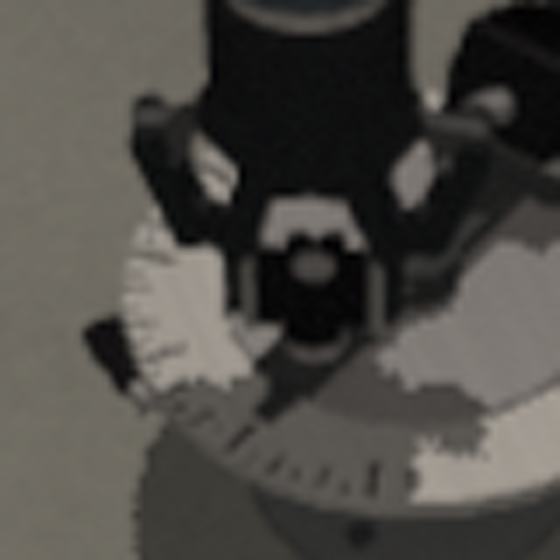

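Run:
```python
from h import *
import pickle
ci=pickle.load(open('w5.pkl','rb'))
a=cv2.imread('pics/w5.png');crop(a,150,20,250,320,2.6,'w5m.png');crop(a,270,150,470,400,3,'w5k.png')
```

```text
(no output)
```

View pics/w5k.png

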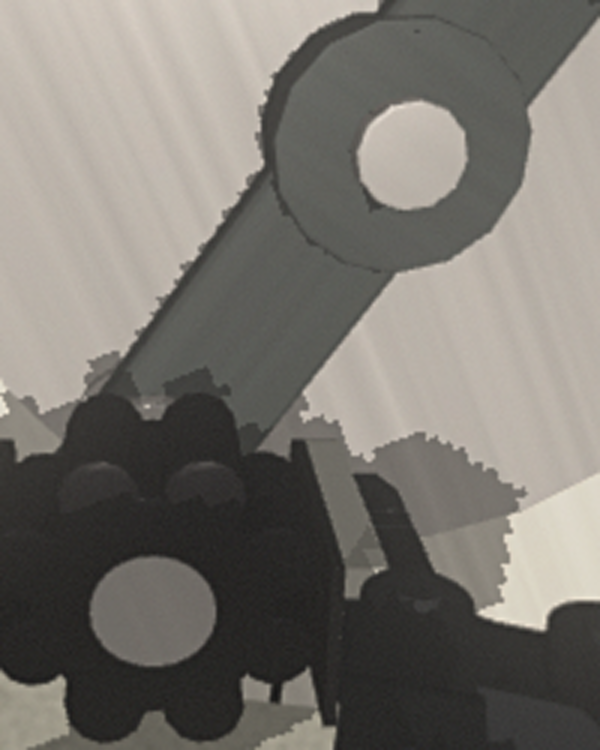

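View pics/w5m.png

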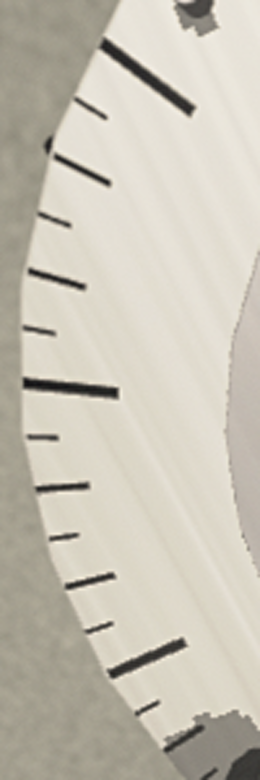

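Run:
```python
from h import *
import pickle
ci=pickle.load(open('w5.pkl','rb'))
M=lambda p:np.array(p,float)/2.6+[150,20]-.3
K=lambda p:np.array(p,float)/3+[270,150]-.33
P=lambda f,p,z:onz('wrist',f(p),z,ci)[:,:2]
ang=lambda v:np.degrees(np.arctan2(v[1],v[0]))%180
i=P(M,[(194,110),(118,393),(185,643)],110);o=P(M,[(103,43),(24,383),(110,674)],110)
print('marks dir',[ang(b-a) for a,b in zip(i,o)])
A=np.radians([-60,-30,0])
from scipy.optimize import least_squares
def f(p):
    u=lambda r:np.c_[p[0]-r*np.cos(A+p[2]),p[1]-r*np.sin(A+p[2])]
    return np.r_[(i-u(98.5)).ravel(),(o-u(116)).ravel()]
r=least_squares(f,[554,104,0]);print(r.x,np.degrees(r.x[2]),r.fun.round(1))
e=P(K,[(392,278),(262,440)],130);print('Redge',ang(e[1]-e[0]))
b=P(K,[(412,155)],146)[0];print('boss',b)
for z in(168.5,172.2):
    k=P(K,[(153,611)],z)[0];v=r.x[:2]-k;print('knob',k,ang(v),np.hypot(*v),'boss dir',ang(b-k),np.hypot(*(b-k)), 'rel', ang(v)-np.degrees(r.x[2]))
# perpendicular distance of edge from fitted pivot
n=(e[1]-e[0])/np.linalg.norm(e[1]-e[0]);print('perp',np.cross(n,r.x[:2]-e[0]))
```

```text
marks dir [np.float64(122.22610719504783), np.float64(151.098229412387), np.float64(0.12551565459361314)]
[5.55071592e+02 1.04171711e+02 1.97166063e-02] 1.129678326233783 [ 0.3  0.1 -0.1 -0.   0.  -0.2 -0.1  0.1 -0.1  0.  -0.1  0.1]
Redge 32.15974718052507
boss [553.96456888 106.267467  ]
knob [500.77947005  69.07098432] 32.8833159041036 64.65056447290556 boss dir 34.96809122412229 64.90171848400081 rel 31.753637577869814
knob [501.78199091  71.44079539] 31.558591950960537 62.5387430971891 boss dir 33.71916079450584 62.73689902710294 rel 30.428913624726754
perp -12.184316352226006<stdin>:21: DeprecationWarning: Arrays of 2-dimensional vectors are deprecated. Use arrays of 3-dimensional vectors instead. (deprecated in NumPy 2.0)
```

Call:
drive_tool --deltas '[0,0,0,0.01,-0.03,0,0.2,0,0,0,0,0,0,0.2,0,0,0,0,0,0,1,0,0,0,0,0,0,1,0,0,0,0,0,0,1,0,0,0,0,0,0,1,0,0,0,-0.5,0,-3,1,0,0,0,-2,0,-3.5,1,0,0,0,-2,0,-3.5,1,0,0,0,0,0,0,1,0,0,0,0,0,0,1]'

```text
time: 7.13
tool_pos: [483.6, 29.1, 244.3]
tcp_rot: [[0.388, 0.922, 0.006], [0.922, -0.388, -0.0], [0.002, 0.006, -1.0]]
force: [0.4, 0.4, 0.3]
finger_gap: 1.002
```

```bash
python3 st.py
python3 - <<'E'
from h import *
import pickle
ci=camera_info('wrist');a=snapshot('wrist')[:,:,::-1];cv2.imwrite('pics/w6.png',a);pickle.dump(ci,open('w6.pkl','wb'))
E
```

```text
7.1333 [483.6  29.1 244.3] th 67.18 F [0.4 0.4 0.3] M [ 0.006 -0.005 -0.009] gap 1.0020799922363333 tau [ -0.5  -33.84 -43.73  -0.12   0.2   -0.09] q6 0.3880726617511444
arm rel 45.391860605748626 r 103.29973436678654
to go tool [45.32 -0.89  0.1 ] deg -15.39186060574863
```

View pics/w6.png

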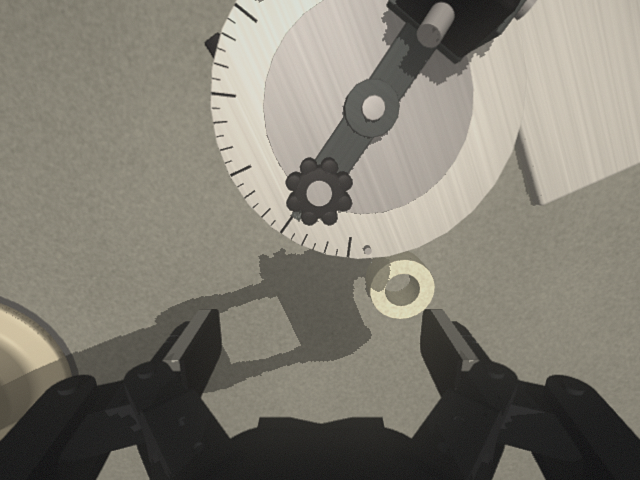

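Run:
```python
from h import *
a=cv2.imread('pics/w6.png');crop(a,260,150,380,250,6.5,'w6k.png');crop(a,200,0,420,260,2.3,'w6d.png')
```

```text
(no output)
```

View pics/w6k.png

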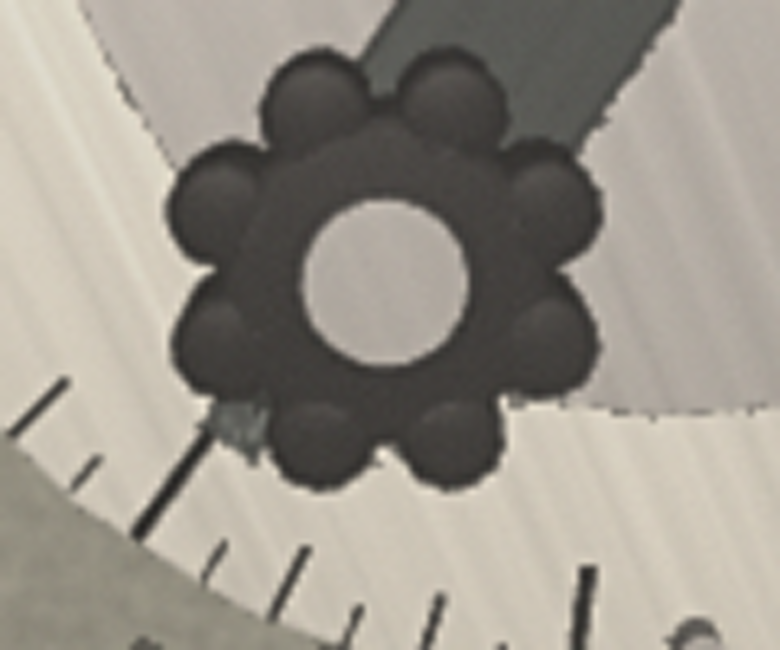

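View pics/w6d.png

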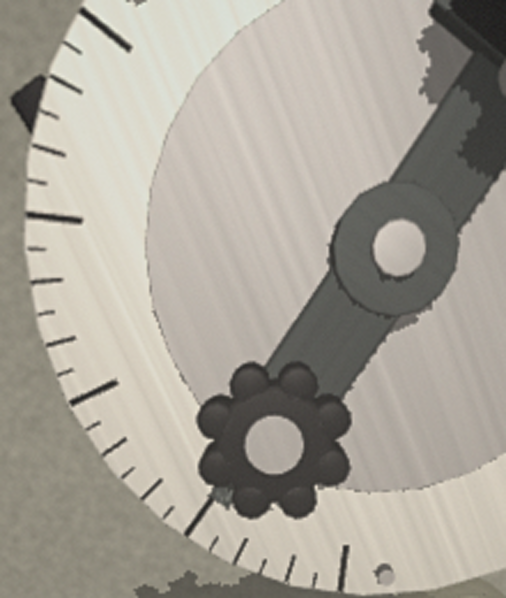

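```bash
cat > fit6.py <<'E'
from h import *
import pickle
ci=pickle.load(open('w6.pkl','rb'))
K=lambda p:np.array(p,float)/6.5+[260,150]-.42
D=lambda p:np.array(p,float)/2.3+[200,0]-.28
P=lambda f,p,z:onz('wrist',f(p),z,ci)[:,:2]
from scipy.optimize import least_squares
out=P(D,[(82,11),(25,215),(72,403),(187,534),(341,590)],110); A=np.radians([-60,-30,0,30,60])
inn=P(D,[(131,48),(82,220),(117,382),(345,546)],110);Ai=A[[0,1,2,4]]
u=lambda p,A,r:np.c_[p[0]-r*np.cos(A+p[2]),p[1]-r*np.sin(A+p[2])]
r=least_squares(lambda p:np.r_[(inn-u(p,Ai,98.5)).ravel(),(out-u(p,A,116)).ravel()],[554,104,0])
print(r.x,np.degrees(r.x[2]),r.fun.round(1))
def rel(q): d=np.array(q)-r.x[:2];return (np.degrees(np.arctan2(-d[1],-d[0])-r.x[2]),np.hypot(*d))
print('mark outer',rel(P(K,[(138,536)],110)[0]))
for t in[(210,425),(205,420),(215,430)]:print('tip',rel(P(K,[t],115)[0]))
for z in(170,172.2):print('knob',rel(P(K,[(386,283)],z)[0]))
m=u(r.x,A[3:4],98.5)[0];print('mark30 inner px crop',((proj('wrist',[[*m,110]],ci)-[260,150]+.42)*6.5))
tt=u(r.x,A[3:4],98)[0];print('ideal tip px',((proj('wrist',[[*tt,115]],ci)-[260,150]+.42)*6.5))
for nm,ps in(('L',[(330,276),(270,365)]),('R',[(396,322),(349,396)])):
    e=P(D,ps,130);v=e[0]-e[1];print(nm,np.degrees(np.arctan2(v[1],v[0])-r.x[2]))
E
python3 fit6.py
```

```text
[5.54987514e+02 1.04159892e+02 2.11269450e-02] 1.2104847831604202 [ 0.3  0.3  0.1  0.2  0.  -0.1 -0.6 -0.1  0.1 -0.5 -0.7  0.1  0.2 -0.1
  0.3  0.1  0.3  0.1]
mark outer (np.float64(30.00560245863255), np.float64(115.951977676983))
tip (np.float64(29.380439362454407), np.float64(97.55521638293109))
tip (np.float64(28.875790011221817), np.float64(97.41221375040574))
tip (np.float64(29.88427792773195), np.float64(97.70598153982527))
knob (np.float64(31.195286646891862), np.float64(63.86300117435217))
knob (np.float64(31.022570662493205), np.float64(63.58966962214691))
mark30 inner px crop [[215.5702512  427.38929326]]
ideal tip px [[214.96290877 432.80801088]]
L 31.039688449272493
R 34.149165281904246
```

Call:
drive_tool --deltas '[0,0,0,-3.4,-1.7,0.4,1,0,0,0,-3.4,-1.7,1.5,1,0,0,0,-3.4,-1.7,1.5,1,0,0,0,0,0,0,1,0,0,0,0,0,0,1,0,0,0,0,0,0,1]'

```text
time: 7.68
tool_pos: [396.4, -44.3, 206.1]
tcp_rot: [[0.387, 0.922, -0.001], [0.922, -0.387, 0.001], [0.0, -0.001, -1.0]]
force: [-0.3, -0.0, 0.2]
finger_gap: 0.998
```

```bash
python3 st.py
python3 - <<'E'
from h import *
import pickle
ci=camera_info('wrist');a=snapshot('wrist')[:,:,::-1];cv2.imwrite('pics/w7.png',a);pickle.dump(ci,open('w7.pkl','wb'))
E
```

```text
7.6833 [396.4 -44.3 206.1] th 67.26 F [-0.3 -0.   0.2] M [-0.032 -0.024 -0.   ] gap 0.9976911122415989 tau [-6.200e-01 -2.195e+01 -4.031e+01 -6.000e-02  7.000e-02 -2.000e-02] q6 0.1999997759632954
arm rel 42.01894355842631 r 216.9209276444202
to go tool [1.4667e+02 5.1280e+01 1.0000e-02] deg -12.018943558426312
```

View pics/w7.png

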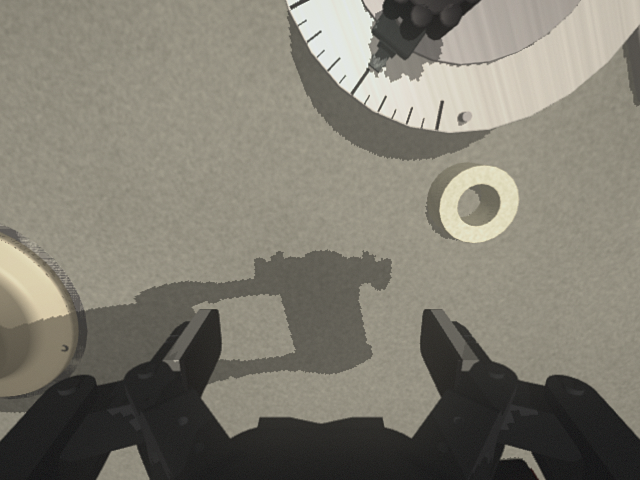

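Run:
```python
from h import *
a=cv2.imread('pics/w7.png');crop(a,335,0,455,110,6.5,'w7k.png')
```

```text
(no output)
```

View pics/w7k.png

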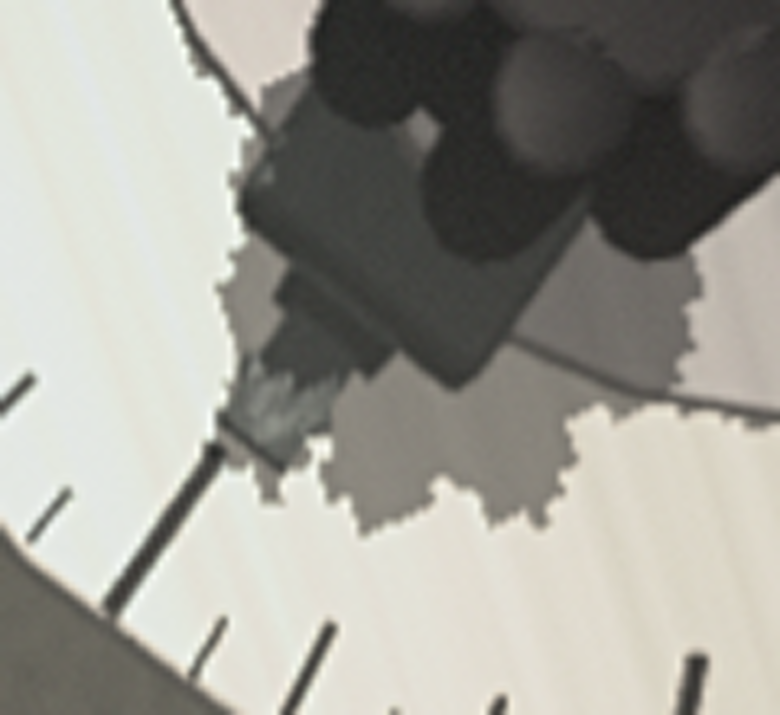

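```bash
cat > fit7.py <<'E'
from h import *
import pickle,sys
ci=pickle.load(open('w7.pkl','rb'))
K=lambda p:np.array(p,float)/6.5+[335,0]-.42
P=lambda p,z:onz('wrist',K(p),z,ci)[:,:2]
m=P([(110,610),(217,450)],110)
c=np.array([554.9,104.1])
def rel(q): d=np.array(q)-c;return (np.degrees(np.arctan2(-d[1],-d[0])).round(2),np.hypot(*d).round(1))
print('mark',rel(m[0]),rel(m[1]))
for z in(112,113,114,115):print(z,[rel(x) for x in P([(222,418),(255,443),(288,466)],z)])
e=P([(243,200),(455,385)],125.5);print('bar end corners',[rel(x) for x in e])
E
python3 fit7.py
```

```text
mark (np.float64(31.15), np.float64(116.2)) (np.float64(30.96), np.float64(99.1))
112 [(np.float64(30.19), np.float64(97.1)), (np.float64(32.46), np.float64(96.9)), (np.float64(34.7), np.float64(96.8))]
113 [(np.float64(30.19), np.float64(97.3)), (np.float64(32.46), np.float64(97.2)), (np.float64(34.68), np.float64(97.0))]
114 [(np.float64(30.2), np.float64(97.6)), (np.float64(32.45), np.float64(97.4)), (np.float64(34.65), np.float64(97.2))]
115 [(np.float64(30.21), np.float64(97.8)), (np.float64(32.44), np.float64(97.6)), (np.float64(34.63), np.float64(97.4))]
bar end corners [(np.float64(24.08), np.float64(86.4)), (np.float64(40.11), np.float64(86.9))]
```

The index tip's flat end runs (222,418)–(288,466) and the mark runs (110,610)–(217,450). By tip, bar end and knob, the arm sits about 1.2° past the mark. I'll regrasp and move it back.

Call:
drive_tool --deltas '[0,0,0,3.65,1.3,0,1,0,0,0,3.65,1.3,0,1,0,0,0,3.65,1.3,0,1,0,0,0,3.65,1.3,0,1,0,0,0,0,0,2,1,0,0,0,0,0,0,1,0,0,0,0,0,0,1,0,0,0,0,0,0,1]'

```text
time: 8.4
tool_pos: [500.8, 70.0, 187.7]
tcp_rot: [[0.386, 0.922, 0.0], [0.922, -0.386, -0.0], [0.0, 0.0, -1.0]]
force: [-0.3, 0.4, 0.9]
finger_gap: 0.997
```

```bash
python3 st.py
python3 - <<'E'
from h import *
s=read_state();print((s['tcp_rot'].T@(np.array([501.1,70.2,141])-s['tool_pos'])).round(1))
a=snapshot('wrist')[:,:,::-1];cv2.imwrite('pics/w8.png',a)
E
```

```text
8.4 [500.8  70.  187.7] th 67.29 F [-0.3  0.4  0.9] M [-0.039 -0.002 -0.007] gap 0.9974969012586589 tau [ 5.000e-01 -3.292e+01 -4.103e+01  4.000e-02 -3.000e-02  0.000e+00] q6 0.46810023181327454
arm rel 31.088234291601896 r 63.71694432941651
to go tool [ 0.88 -0.86 -0.  ] deg -1.0882342916018963
[ 0.2  0.2 46.7]
```

View pics/w8.png

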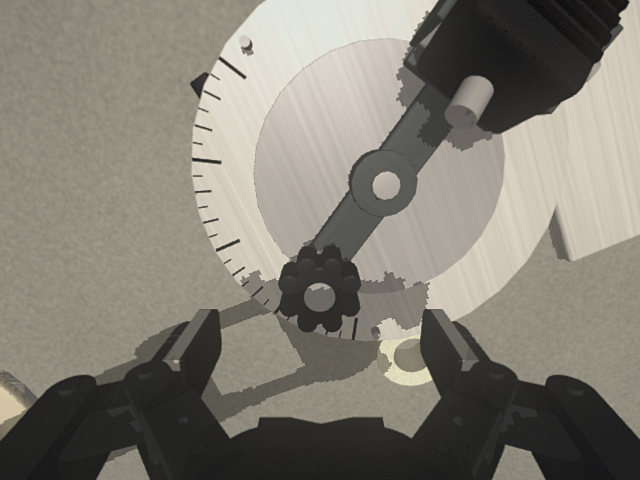

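Call:
drive_tool --deltas '[0,0,0,0,0,1.5,1,0,0,0,0,0,1.5,1,0,0,0,0,0,1.1,1,0,0,0,0,0,0.55,0.6,0,0,0,0,0,0,0.3,0,0,0,0,0,0,0.2,0,0,0,0,0,0,0.2,0,0,0,0,0,0,0.2,0,0,0,0,0,0,0.2]' --force 60

```text
time: 9.2
tool_pos: [500.7, 69.6, 141.9]
tcp_rot: [[0.387, 0.922, 0.001], [0.922, -0.387, -0.0], [-0.0, 0.001, -1.0]]
force: [-4.5, -1.9, 6.6]
finger_gap: 0.477
```

```bash
python3 st.py
python3 - <<'E'
from h import *
a=snapshot('wrist')[:,:,::-1];cv2.imwrite('pics/w9.png',a)
E
```

```text
9.2 [500.7  69.6 141.9] th 67.25 F [-4.5 -1.9  6.6] M [-0.287  0.862 -0.008] gap 0.47675868485713185 tau [ 6.400e-01 -3.173e+01 -4.059e+01  5.200e-01 -1.730e+00  1.000e-02] q6 0.4681756827000791
arm rel 31.33239085622584 r 64.05495047105516
to go tool [ 1.31 -0.89 -0.  ] deg -1.3323908562258389
```

View pics/w9.png

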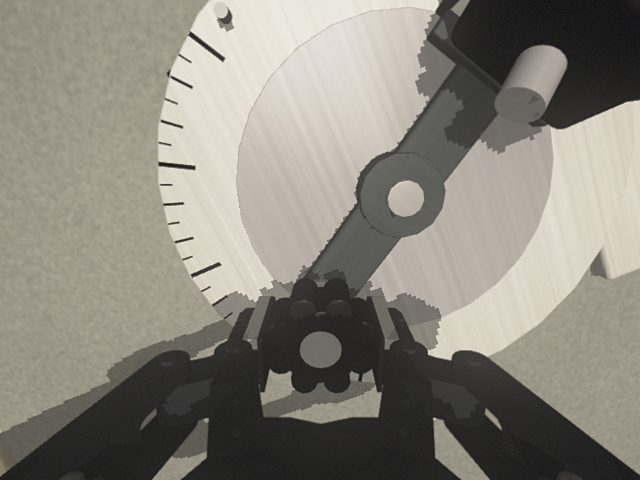

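Call:
drive_tool --deltas '[0,0,1.2,0.085,-0.115,-0.03,0.2,0,0,0,0,0,0,0.2,0,0,0,0,0,0,0.2]'

```text
time: 9.5
tool_pos: [500.0, 70.7, 141.9]
tcp_rot: [[0.406, 0.914, 0.001], [0.914, -0.406, -0.001], [-0.0, 0.001, -1.0]]
force: [-5.6, -2.7, 5.2]
finger_gap: 0.478
```

```bash
python3 st.py
```

```text
9.5 [500.   70.7 141.9] th 66.03 F [-5.6 -2.7  5.2] M [-0.419  0.709 -0.092] gap 0.4778004441402939 tau [  1.1  -32.17 -40.88   0.71  -1.52  -0.05] q6 0.4919064908525179
arm rel 30.209780294861282 r 64.08259824738334
to go tool [ 0.61  0.14 -0.  ] deg -0.20978029486128236
```

Call:
drive_tool --deltas '[0,0,5,0.033,0.023,0.03,0.2,0,0,5,0,0,0.03,0.2,0,0,5,0,0,0.03,0.2,0,0,5,0,0,0.03,0.2,0,0,5,0,0,0.03,0.2,0,0,5,0,0,0.03,0.2]'

```text
time: 10.0
tool_pos: [500.1, 70.6, 140.1]
tcp_rot: [[0.811, 0.585, 0.0], [0.585, -0.811, -0.001], [-0.001, 0.001, -1.0]]
force: [-5.6, -3.2, 5.2]
finger_gap: 0.481
```

```bash
python3 st.py
```

```text
10.0 [500.1  70.6 140.1] th 35.79 F [-5.6 -3.2  5.2] M [-0.548  0.89   0.061] gap 0.48058941211046186 tau [  1.45 -32.   -41.07   1.08  -1.84  -1.3 ] q6 1.0197984842767827
arm rel 30.347086610812756 r 64.03146892977063
to go tool [ 0.56 -0.34 -0.  ] deg -0.34708661081275594
```

Call:
drive_tool --deltas '[0,0,4,0,0,0.025,0.2,0,0,4,0,0,0.025,0.2]'

```text
time: 10.17
tool_pos: [500.1, 70.6, 139.6]
tcp_rot: [[0.884, 0.467, 0.0], [0.467, -0.884, -0.002], [-0.001, 0.001, -1.0]]
force: [-5.9, -4.2, 6.0]
finger_gap: 0.48
```

```bash
python3 st.py
```

```text
10.1667 [500.1  70.6 139.6] th 27.83 F [-5.9 -4.2  6. ] M [-0.633  0.863  0.102] gap 0.47957933991975316 tau [  1.51 -31.97 -41.02   1.12  -1.84  -0.99] q6 1.1586700597830164
arm rel 30.38363038496243 r 64.01897946979358
to go tool [ 0.49 -0.46 -0.  ] deg -0.38363038496243007
```

Call:
drive_tool --deltas '[0,0,4,0,0,0.025,0.2,0,0,4,0,0,0.025,0.2]'

```text
time: 10.33
tool_pos: [500.2, 70.6, 139.4]
tcp_rot: [[0.941, 0.34, 0.0], [0.34, -0.941, -0.001], [-0.0, 0.001, -1.0]]
force: [-6.8, -3.8, 7.2]
finger_gap: 0.477
```

```bash
python3 st.py
```

```text
10.3333 [500.2  70.6 139.4] th 19.85 F [-6.8 -3.8  7.2] M [-0.602  0.998  0.186] gap 0.4766941564232285 tau [  1.3  -30.95 -40.25   1.07  -2.15  -0.9 ] q6 1.2980975305533333
arm rel 30.35577246861721 r 63.9893357517749
to go tool [ 0.4  -0.48 -0.  ] deg -0.3557724686172108
```

Call:
drive_tool --deltas '[0,0,4,0,0,0.025,0.2,0,0,4,0,0,0.025,0.2]'

```text
time: 10.5
tool_pos: [500.1, 70.7, 139.2]
tcp_rot: [[0.979, 0.206, 0.0], [0.206, -0.979, -0.001], [0.0, 0.001, -1.0]]
force: [-7.0, -3.7, 9.1]
finger_gap: 0.481
```

```bash
python3 st.py
```

```text
10.5 [500.1  70.7 139.2] th 11.88 F [-7.  -3.7  9.1] M [-0.55   1.198  0.391] gap 0.48134964073473474 tau [  0.91 -30.12 -39.72   0.95  -2.5   -0.73] q6 1.437423025996736
arm rel 30.2445234754832 r 63.98072610946406
to go tool [ 0.36 -0.42 -0.  ] deg -0.24452347548319864
```

Call:
drive_tool --deltas '[0,0,3,0,0,0.018,0.2]'

```text
time: 10.58
tool_pos: [500.0, 70.7, 139.2]
tcp_rot: [[0.988, 0.154, 0.0], [0.154, -0.988, -0.001], [0.0, 0.001, -1.0]]
force: [-8.0, -3.4, 9.5]
finger_gap: 0.479
```

```bash
python3 st.py
```

```text
10.5833 [500.   70.7 139.2] th 8.88 F [-8.  -3.4  9.5] M [-0.562  1.192  0.427] gap 0.4786689590975963 tau [  0.77 -29.94 -39.64   0.91  -2.61  -0.17] q6 1.4897124190022963
arm rel 30.18922739064234 r 64.0127705695876
to go tool [ 0.39 -0.39 -0.  ] deg -0.1892273906423405
```

Call:
drive_tool --deltas '[0,0,3,0,0,0.018,0.2]'

```text
time: 10.67
tool_pos: [500.0, 70.8, 139.1]
tcp_rot: [[0.995, 0.103, 0.0], [0.103, -0.995, -0.001], [0.0, 0.001, -1.0]]
force: [-8.2, -4.4, 9.6]
finger_gap: 0.478
```

```bash
python3 st.py
```

```text
10.6667 [500.   70.8 139.1] th 5.94 F [-8.2 -4.4  9.6] M [-0.543  1.357  0.529] gap 0.4782132374077211 tau [  0.62 -29.65 -39.46   0.86  -2.74  -0.3 ] q6 1.5411553598362486
arm rel 30.131282022028067 r 63.98888081595703
to go tool [ 0.38 -0.34 -0.  ] deg -0.13128202202806705
```

Call:
drive_tool --deltas '[0,0,1,0,0,0.006,0.2]'

```text
time: 10.75
tool_pos: [500.0, 70.8, 139.1]
tcp_rot: [[0.996, 0.086, 0.0], [0.086, -0.996, -0.001], [0.0, 0.001, -1.0]]
force: [-7.5, -3.3, 8.6]
finger_gap: 0.479
```

```bash
python3 st.py
```

```text
10.75 [500.   70.8 139.1] th 4.94 F [-7.5 -3.3  8.6] M [-0.485  1.308  0.49 ] gap 0.47900903822748697 tau [  0.61 -29.76 -39.58   0.85  -2.74   0.65] q6 1.558593160563766
arm rel 30.09315597514729 r 63.9882731058246
to go tool [ 0.39 -0.31 -0.  ] deg -0.09315597514729035
```

Call:
drive_tool --deltas '[0,0,0.5,0,0,0,0.2,0,0,0,0,0,0,0.2]'

```text
time: 10.92
tool_pos: [500.0, 70.8, 139.1]
tcp_rot: [[0.997, 0.08, 0.0], [0.08, -0.997, -0.001], [0.0, 0.001, -1.0]]
force: [-9.0, -3.3, 9.5]
finger_gap: 0.479
```

```bash
python3 st.py
```

```text
10.9167 [500.   70.8 139.1] th 4.56 F [-9.  -3.3  9.5] M [-0.606  1.278  0.377] gap 0.47884079537356905 tau [  0.7  -29.89 -39.69   0.86  -2.7    0.53] q6 1.565179173378089
arm rel 30.099212569122642 r 64.00460362102686
to go tool [ 0.4  -0.32 -0.  ] deg -0.09921256912264198
```

Call:
drive_tool --deltas '[0,0,1,0,0,0.006,0.2]'

```text
time: 11.0
tool_pos: [500.0, 70.9, 139.1]
tcp_rot: [[0.998, 0.063, 0.0], [0.063, -0.998, -0.001], [0.0, 0.001, -1.0]]
force: [-9.2, -2.2, 9.6]
finger_gap: 0.474
```

```bash
python3 st.py
```

```text
11.0 [500.   70.9 139.1] th 3.6 F [-9.2 -2.2  9.6] M [-0.544  1.363  0.535] gap 0.4740015746059725 tau [ 5.500e-01 -2.968e+01 -3.954e+01  8.200e-01 -2.790e+00  3.000e-02] q6 1.58204210281086
arm rel 30.06884705698008 r 63.997950858923026
to go tool [ 0.41 -0.3  -0.  ] deg -0.0688470569800792
```

Call:
drive_tool --deltas '[0,0,1,0,0,0.006,0.2]'

```text
time: 11.08
tool_pos: [500.0, 70.9, 139.1]
tcp_rot: [[0.999, 0.045, 0.001], [0.045, -0.999, -0.001], [0.0, 0.001, -1.0]]
force: [-8.1, -3.4, 10.0]
finger_gap: 0.482
```

```bash
python3 st.py
```

```text
11.0833 [500.   70.9 139.1] th 2.56 F [-8.1 -3.4 10. ] M [-0.547  1.346  0.564] gap 0.48200591208379967 tau [  0.45 -29.57 -39.48   0.8   -2.84   0.22] q6 1.6002833101946623
arm rel 30.037445224623657 r 63.97046120188488
to go tool [ 0.39 -0.26 -0.  ] deg -0.037445224623656514
```

Creep torque now reads 0.53–0.56 N m. I'll release, retreat straight up, then look from outside the index.

Call:
drive_tool --deltas '[0,0,0,0,0,0,0.6,0,0,0,0,0,0,0.8,0,0,0,0,0,0,1,0,0,0,0,0,0,1,0,0,0,0,0,-2,1,0,0,0,0,0,-3,1,0,0,0,-3.5,1,-2,1,0,0,0,-3.5,1,0,1,0,0,0,-3.5,1,0,1,0,0,0,-3,1,0,1,0,0,0,0,0,0,1,0,0,0,0,0,0,1]'

```text
time: 12.08
tool_pos: [366.9, 25.1, 207.6]
tcp_rot: [[0.999, 0.044, 0.003], [0.044, -0.999, 0.0], [0.003, 0.0, -1.0]]
force: [-0.4, -0.0, -0.3]
finger_gap: 1.0
```

```bash
python3 st.py
python3 - <<'E'
from h import *
import pickle
ci=camera_info('wrist');a=snapshot('wrist')[:,:,::-1];cv2.imwrite('pics/w10.png',a);pickle.dump(ci,open('w10.pkl','wb'))
print(proj('wrist',[[470.5,53.2,110]],ci))
E
```

```text
12.0833 [366.9  25.1 207.6] th 2.52 F [-0.4 -0.  -0.3] M [ 0.005 -0.025  0.014] gap 0.9998746839261935 tau [ -0.28 -19.66 -41.11  -0.07   0.31  -0.09] q6 1.5024133042074743
arm rel 21.701487249802145 r 203.7166823537466
to go tool [135.33 -40.22   0.44] deg 8.298512750197855
[[283.75734597  94.07875336]]
```

View pics/w10.png

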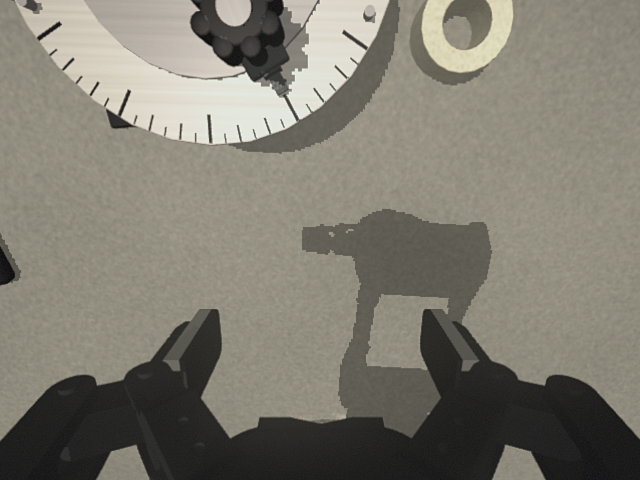

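Run:
```python
from h import *
a=cv2.imread('pics/w10.png');crop(a,225,25,325,135,6.5,'w10k.png');crop(a,0,0,400,160,2,'w10d.png')
```

```text
(no output)
```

View pics/w10k.png

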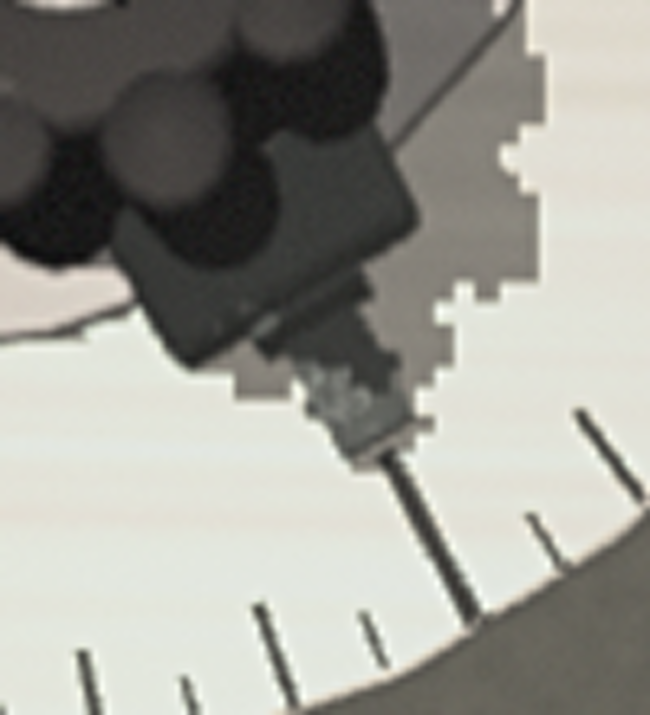

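View pics/w10d.png

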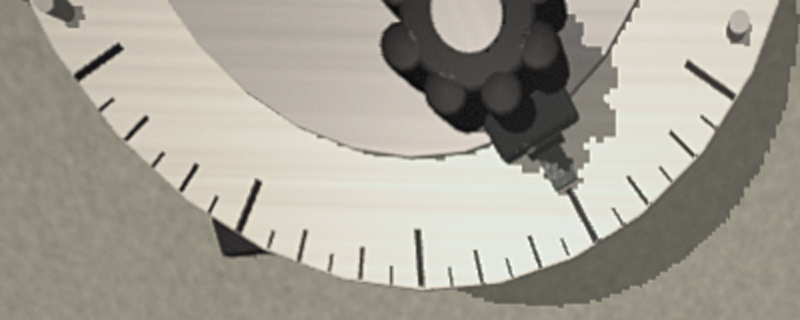

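Run:
```python
from h import *
import pickle
ci=pickle.load(open('w10.pkl','rb'))
K=lambda p:np.array(p,float)/6.5+[225,25]-.42
D=lambda p:np.array(p,float)/2-.25
P=lambda f,p,z:onz('wrist',f(p),z,ci)[:,:2]
from scipy.optimize import least_squares
A=np.radians([-60,-30,0,60]);u=lambda p,A,r:np.c_[p[0]-r*np.cos(A+p[2]),p[1]-r*np.sin(A+p[2])]
inn=P(D,[(122,45),(259,181),(418,230),(687,63)],110);out=P(D,[(76,77),(238,231),(421,286),(734,96)],110)
r=least_squares(lambda p:np.r_[(inn-u(p,A,98.5)).ravel(),(out-u(p,A,116)).ravel()],[554,104,0]);print(r.x,r.fun.round(1))
def rel(q): d=np.array(q)-r.x[:2];return (np.degrees(np.arctan2(-d[1],-d[0])-r.x[2]).round(2),np.hypot(*d).round(1))
print('mark',[rel(x) for x in P(K,[(388,458),(473,618)],110)])
print('tip',[rel(x) for x in P(K,[(347,452),(382,438),(413,420)],115)])
print('bar',[rel(x) for x in P(K,[(190,365),(417,225)],121)],[rel(x) for x in P(K,[(190,365),(417,225)],125)])
```

```text
[5.54639165e+02 1.03878927e+02 2.02072396e-02] [ 0.2 -0.4 -0.2  0.1 -0.2 -0.1  0.1 -0.2  0.1  0.1 -0.1  0.3 -0.2  0.2
  0.3  0.1]
mark [(np.float64(29.91), np.float64(98.9)), (np.float64(29.92), np.float64(115.7))]
tip [(np.float64(28.11), np.float64(97.3)), (np.float64(30.23), np.float64(97.8)), (np.float64(32.23), np.float64(97.9))]
bar [(np.float64(21.98), np.float64(85.6)), (np.float64(38.33), np.float64(85.8))] [(np.float64(22.29), np.float64(86.4)), (np.float64(38.19), np.float64(86.6))]
```

The index tip is within about 0.3° of the mark. One last overview check of the bench before handing in.

Run:
```python
from h import *
a=snapshot('side')[:,:,::-1];cv2.imwrite('pics/d11.png',a)
```

```text
(no output)
```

View pics/d11.png

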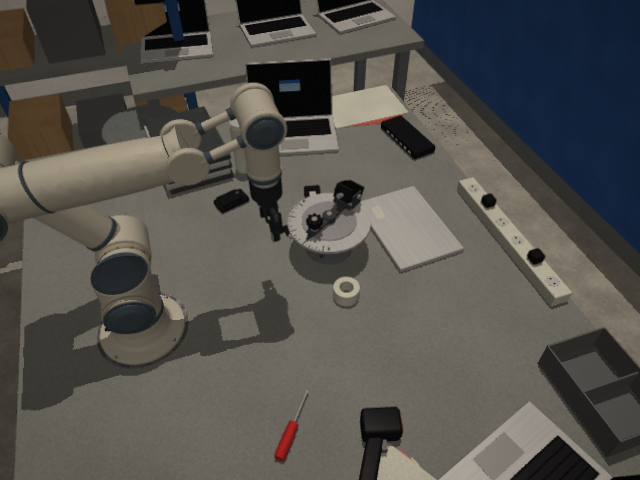

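The gripper is clear of the stand, and the label roll (346,291), screwdriver, mouse and scanner are where they were at the start.

```bash
python3 -c "
from workcell import *
print(finish_job())"
```

```text
the job is handed in; nothing more can be done
None
```

The reader's index point now stands at the 30° mark on the right-hand half, the clamp knob is tightened to about 0.55 N m, and the gripper has let go. It took about 12 s of the 72 s allowed.

- **Slacken:** I turned the knob about 60° counter-clockwise. It moved freely, with only drag-level torque at the readings.
- **Swing:** I swung the arm round by the knob and never touched the reader. A check after letting go showed the index about 1.2° past the mark. The tool position alone had read about 30°, so I trusted the image, regrasped and moved the arm back before tightening.
- **Tighten:** The creeping torque read 0.535 and then 0.564 N m on the last two small steps. These readings scatter by about 0.03 N m; at rest it held less, as expected.

**Last checks:** After release, the index measured 30.2° by both the tip and the bar end, against 29.9° for the mark itself, so it is within about 0.3°. The side view shows the bystanders in it where they were and the gripper clear of everything; I did not take a last picture from the scene camera.

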